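# Set out the titration place

### The arm

A 6-joint arm with a two-finger parallel gripper is mounted at the origin on the work surface. World frame = base frame: x ahead of the robot, y to its left, z up, the work surface at z = 0. Lengths are in m, angles in rad, forces in N, time in s.
With the tool pointing down it reaches from about 0.35 to 0.95 m from the base axis. Payload 17.4 kg.
Tool frame: the origin (TCP) lies at the very end of the fingers, on their centre line; the grasp point (between the pads) lies 19 mm behind it; x points along the fingers, z is the direction in which the jaws open and shut, and the axes are right-handed (so a half turn about x gives the same grasp; the last joint's range is limited). The gripper opens to 93 mm and grips with 3 to 60 N. Pads are 15 mm wide; open, the fingers measure 128 mm over their backs; the gripper's body (75 mm by 188 mm) begins 65 mm behind the grasp point.
Start: joints at [-1.352, 0.116, 1.442, -0, 1.584, -0.038], TCP at [0.171, -0.653, 0.219] pointing down, gripper open.
Joint ranges: [-2.83, 2.83], [-0.83, 2.19], [0.07, 2.5], [-1.14, 4.28], [0.01, 3], [-2.97, 2.97]. Speed limits (rad/s): [1.89, 1.89, 2.22, 3.14, 3.14, 3.14].

### API

Orientations are given as a unit quaternion [w, x, y, z].
In Python, from bench import sensors, capture, env gives the robot as it stands. The module is installed in compiled form; this text tells all that it offers.
- The arm moves only by the shell command python3 -m handwheel 'ROWS' [OPENING] [FORCE]. ROWS is a JSON object of lists of equal length, an entry for each row: "xyz": the shift along the tool's x, y, z in m, a list of three; "twist": the turn, a rotation vector about the tool's x, y, z in rad, a list of three. In form: {"xyz": [[x, y, z], ...], "twist": [[rx, ry, rz], ...]}. A call has 1 to 12 rows; each row is the pose to reach, as a shift and turn from the pose commanded when the call began, along the tool's axes at that moment; what a row does not reach only later rows make up. A row lasts 1/10 s, in which the tool goes at most 50 mm and 8.59 degrees, less where a joint would pass 70% of its speed; a pose out of reach is approached as far as the arm can. A call with a gripper value outside its range is refused whole. OPENING is the closure, from 0 (fully open) to 1 (shut), set as the call begins (- or left out, the last holds). The fingers move at their own pace and stop on an object; FORCE is the grip in N (left out, the last holds). Time passes only in rows, so rows that repeat a pose let the fingers close. It gives the time, the measured TCP pose, the force and the opening at its end, in the units of the state.
- sensors.get_obs(): the state, without advancing time (a new reading comes with each control period).
- capture(name): name is "scene" or "top" or "wrist"; returns a dict with "color" (400x640x3 uint8, red, green, blue), "fx", "fy", "cx", "cy" (pixels), "dist" ([k1, k2, p1, p2, k3] as OpenCV has them; the pictures are not rectified), "pose" (4x4, takes a point from camera to world coordinates); the wrist camera has in their place "hand_eye" (4x4, takes a point from camera to tool coordinates, whose origin is the TCP and whose axes are the tool frame's). Camera axes: x right, y up, looking along -z (the intrinsics and any distortion apply to the point x, -y, -z); pixel columns grow to the right and rows downward; lengths in m; the calibration is good to about 2 mm. A picture is of the moment at which its call begins: read the wrist's pose just before it. There is no depth.
- env.close_job(): hands the job in, once; it reports no verdict.
The state is a dict: "time": time; "joints": joint angles; "joint_velocities": joint speeds; "joint_efforts": joint torques, N m; "tool_pos": TCP position; "eef_rot": TCP orientation; "ft_force": force on the tool from outside, world axes, zero at the start; "wrist_torque": the same for the moment, N m; "opening": finger opening in m.
Only numpy, scipy, OpenCV 4.12 (cv2) and the standard library are available. Lean on these libraries where they do the work, as an engineer would, in place of code of your own. Each camera call takes 0.05 s, during which the arm holds its last target. There are 200 camera calls.

### The job

Set out the bench for the titration: stand the small beaker upright in the middle of the magnetic stirrer's round plate and cover it with the watch glass, hollow side up and centred; stand the conical flask upright in the middle of the white tile; and take the dropper bottle out of the bottle rack and stand it upright on the bench between the stirrer and the tile, on the line joining their middles and half-way along it. Knock none of these over, and leave the large beaker and the two screw-capped jars in the rack where they are.

Things in the scene. Friction and masses are not known exactly. Their poses are not given: they have to be found in the camera images.
- beaker_c (a point): Small beaker, clear glass, open-topped cylinder of 42 mm outer diameter, 60 mm high, wall 2 mm, a small white stirring bar lying inside; loose, about 40 g, upright on the bench at the start. Point: on its axis, half-way up (30 mm above its foot); z up along its axis. Grip it across its outside.
- watch_c (a point): Watch glass: round clear-glass dish, 55 mm across, 10.5 mm high, loose, 25 g, on the bench hollow side up. Underside rounded, flat in the middle (26 mm), rising to an upright rim (outer face 6.5 to 10.5 mm above the foot): grip it across this rim. Point: on its axis, 5 mm above the foot; z up. On the small beaker it sinks 2 mm into the mouth, point then 33 mm above the beaker's point.
- flask_c (a point): Conical (Erlenmeyer) flask, clear glass, 105 mm high, base 64 mm diameter, narrowing to 24 mm at 72 mm above the foot, then a straight neck of 23 mm outer diameter from there up to the mouth at 105 mm. Loose, about 70 g, upright on the bench. Point: on its axis, half-way up (52.5 mm above its foot). Grip it by the neck.
- dropper_c (a point): Dropper bottle, amber glass, 75 g, loose, in any compartment of the rack (2 mm play, foot 4 mm above the bench). Heights above its foot: body 34 mm wide up to 46, shoulder to 55, black cap 22 mm wide from 56 to 78, black teat 15 mm wide to 104. Point: on its axis, 52 mm above its foot. Grip the cap, closing along the rack's x; lift straight up 45 mm or more.
- plate (a point): Magnetic stirrer, fixed: white housing with a round white plate, 100 mm in diameter. Point: centre of the plate's top, 50 mm above the bench. x: from the low control strip (black knob) to the back; housing x -82 to +55 mm, y -55 to +55 mm. The tile's middle lies straight beside it, along its y (+ or -), 256 to 264 mm away.
- tile_top (a point): White glazed tile, fixed flat on the bench, 108 x 108 mm, 6 mm thick, beside the stirrer (to its left or to its right). Point: centre of its top face, 6 mm above the bench; x and y along its edges, z up.
- rack: Bottle rack, fixed: white open-topped plastic box 46 mm (its x) by 130 mm (its y) by 42 mm high, walls and floor 4 mm, with three square compartments in a row along y, 42 mm apart. Origin: centre of its underside, on the bench. The dropper bottle stands in any of the three, the two jars in the others.
- jar_a_c (a point): A low amber-glass jar, 34 mm diameter, 70 mm high with a flat white screw cap 31 mm wide and 16 mm high; it stands in one of the other compartments of the bottle rack and stays there. Point: on its axis, half-way up (35 mm above its foot).
- jar_b_c (a point): The other, identical low amber-glass jar, 34 mm diameter, 70 mm high with a flat white screw cap 31 mm wide and 16 mm high; it stands in one of the other compartments of the bottle rack and stays there. Point: on its axis, half-way up (35 mm above its foot).
- big_beaker_c (a point): Large beaker, clear glass, empty, 70 mm diameter, 95 mm high; not needed and to be left where it stands. Point: on its axis, half-way up (47.5 mm above its foot).
Not all that is in view belongs to the job. Leave any blue or yellow look-alike of the part that bears beaker_c alone.

How it is judged:
By the outcome, as a careful person would: the job done as asked, in the order asked, and still so for the second after the job is handed in, with the robot touching nothing.
It also fails if it takes over 106 s, if anything falls off the work surface, if the arm or the gripper's body presses on something with over 40 N, if the wrist force passes 120 N, or if a joint passes its speed limit or range.

## Working session

There is one attempt and no reset: what is moved stays moved. The work goes in short steps, Python scripts to look and compute and a shell command to move; the robot and the scene stay as the last step left them, time stands still between calls to the robot, and variables do not carry over. Pictures are saved under pics/ and viewed, about 12 in all and at most 16, crops included, and the job is handed in when it is done.

```bash
mkdir -p pics
cat > h.py <<'E'
import numpy as np, cv2
from bench import sensors, capture, env
from scipy.spatial.transform import Rotation as R
def Rq(q): return R.from_quat([q[1],q[2],q[3],q[0]]).as_matrix()
def cam(name):
    o=sensors.get_obs(); c=capture(name)
    if name=="wrist":
        T=np.eye(4);T[:3,:3]=Rq(o["eef_rot"]);T[:3,3]=o["tool_pos"]
        c["pose"]=T@np.array(c["hand_eye"])
    c["pose"]=np.array(c["pose"]);return c
def K(c): return np.array([[c["fx"],0,c["cx"]],[0,c["fy"],c["cy"]],[0,0,1.]])
def ray(c,uv):
    p=cv2.undistortPoints(np.array([[uv]],float),K(c),np.array(c["dist"]))[0,0]
    d=c["pose"][:3,:3]@np.array([p[0],-p[1],-1]);return c["pose"][:3,3],d
def onz(c,uv,z):
    o,d=ray(c,uv);return o+d*(z-o[2])/d[2]
def proj(c,P):
    q=np.linalg.inv(c["pose"])@np.append(P,1);q=q[:3]*[1,-1,-1]
    return cv2.projectPoints(q.reshape(1,1,3),np.zeros(3),np.zeros(3),K(c),np.array(c["dist"]))[0].ravel()
def save(c,n): cv2.imwrite("pics/"+n,c["color"][:,:,::-1])
import pickle
def dump(c,n): pickle.dump(c,open(n,"wb"))
def load(n): return pickle.load(open(n,"rb"))
E
python3 - <<'E'
from h import *
for n in("top","scene","wrist"):
    c=cam(n);dump(c,n+"0.pkl");print(n,c["pose"][:3,3].round(3),(-c["pose"][:3,2]).round(3),c["fx"])
    cv2.imwrite(f"pics/{n}0.png",cv2.resize(c["color"][:,:,::-1],(800,500),interpolation=cv2.INTER_CUBIC))
print(sensors.get_obs())
E
```

```text
top [0.3   0.041 1.244] [ 0.224 -0.015 -0.974] 489.1381771393499
scene [1.266 0.033 0.709] [-0.736 -0.007 -0.677] 373.7882169257553
wrist [ 0.239 -0.635  0.384] [-0.245 -0.063 -0.967] 294.1594071011507
{'time': 0.15, 'joints': array([-1.35177371e+00,  1.16384074e-01,  1.44210609e+00, -4.01031713e-05,
        1.58399464e+00, -3.78171290e-02]), 'joint_velocities': array([ 0.0002538 , -0.00182863, -0.00061119,  0.00201825, -0.00069537,
       -0.00010344]), 'joint_efforts': array([-1.28522232e-03, -7.21768999e+01, -6.22950983e+01,  7.79747497e-02,
        2.24761449e-02, -7.90830927e-05]), 'tool_pos': array([ 0.17140232, -0.65271772,  0.21807274]), 'eef_rot': array([ 0.55966479,  0.43204031,  0.56016755, -0.4316582 ]), 'ft_force': array([-0.51509308, -0.59243887,  0.00143697]), 'wrist_torque': array([0.0292314 , 0.01087024, 0.03261972]), 'opening': 0.09316788573037764}
```

View pics/top0.png

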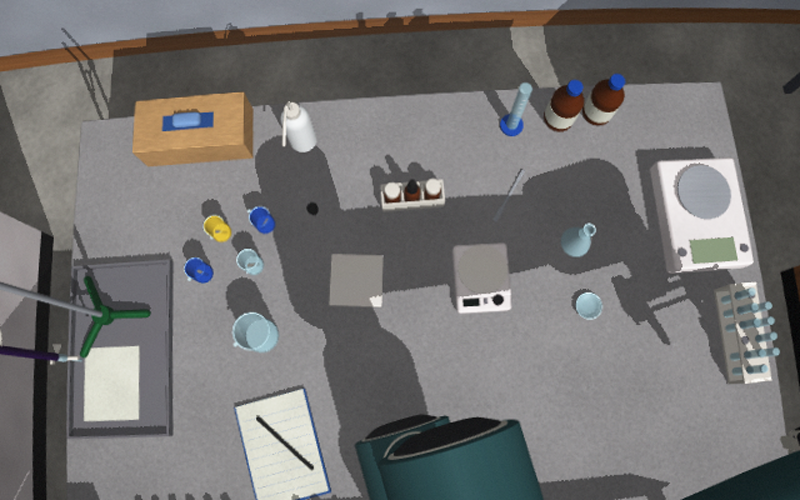

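View pics/scene0.png

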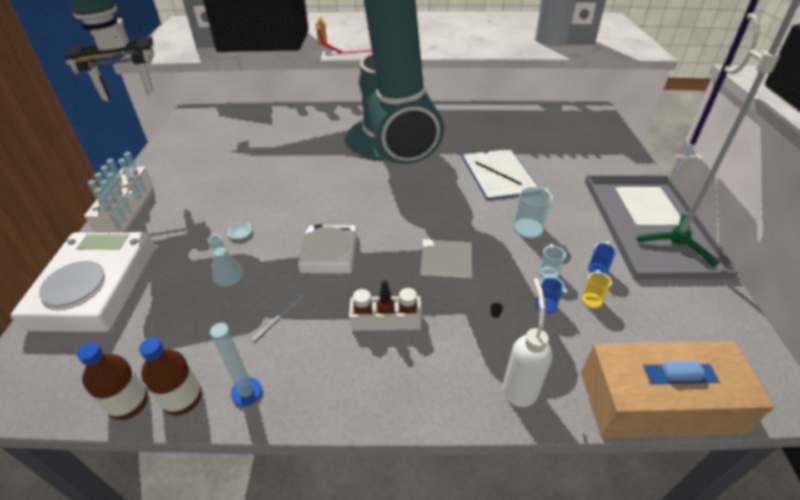

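The top view (800 px scale) shows these candidates:
- **Small beaker:** the clear one at (249,262). Look-alikes are blue at (199,270) and (262,220), yellow at (217,229), and the large beaker at (255,333).
- **Watch glass:** (588,305).
- **Flask:** (577,240). The measuring cylinder at (515,110) could be mistaken for it.
- **Dropper:** middle of the rack, black teat at (412,187), with jars on either side.
- **Tile and stirrer:** tile at (356,280), stirrer plate at (482,268).

I choose the clear (249,262) beaker and check it in a close crop.

Run:
```python
from h import *
t=load("top0.pkl");s=load("scene0.pkl")
im=t["color"][130:275,140:500];a=cv2.resize(im,(800,322),interpolation=cv2.INTER_CUBIC)
im=s["color"][150:272,160:500];b=cv2.resize(im,(800,272),interpolation=cv2.INTER_CUBIC)
cv2.imwrite("pics/crop.png",np.vstack([a,b])[:,:,::-1])
q=lambda c,u,v,z:onz(c,(u/1.25,v/1.25),z).round(3)
print("tile",[q(t,*p,.006) for p in((331,254),(383,255),(382,305),(330,306))])
print("plate",q(t,482,268,.05),"watch",q(t,588,305,.008),"beaker",q(t,249,262,.03),"flask",q(t,577,242,.04),"teat",q(t,412,183,.108))
print("scene: plate",q(s,328,243,.05),"tile",q(s,446,259,.006),"watch",q(s,240,231,.008),"beaker",q(s,551,262,.03),"flask",q(s,224,262,.04),"teat",q(s,384,287,.1))
```

```text
tile [array([0.591, 0.174, 0.006]), array([0.582, 0.066, 0.006]), array([0.478, 0.075, 0.006]), array([0.483, 0.181, 0.006])]
plate [ 0.532 -0.13   0.05 ] watch [ 0.447 -0.348  0.008] beaker [0.58  0.341 0.03 ] flask [ 0.574 -0.333  0.04 ] teat [ 0.699 -0.001  0.108]
scene: plate [ 0.537 -0.125  0.05 ] tile [0.541 0.126 0.006] watch [ 0.447 -0.346  0.008] beaker [0.576 0.34  0.03 ] flask [ 0.583 -0.337  0.04 ] teat [ 0.708 -0.001  0.1  ]
```

View pics/crop.png

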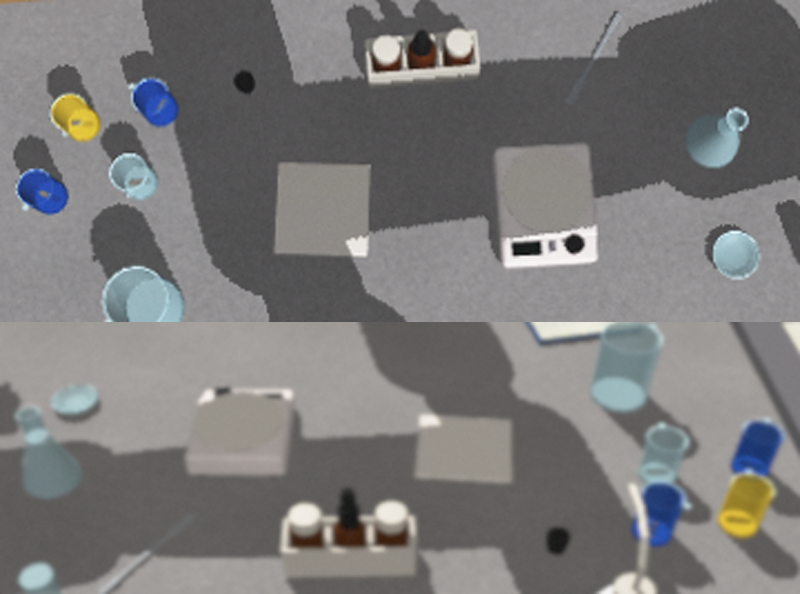

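The crop confirms the choice: the clear small beaker is at (132,175), with its stirring bar inside, between the blue and yellow look-alikes. The watch glass is at (736,254), the flask at (712,142) and the dropper in the middle compartment at (422,47).

The two views agree to about 8 mm. I'll refine the stirrer and tile from the wrist on the way across.

```bash
cat >> h.py <<'E'
def goto(P,jaw=None):
    """print shift (tool axes) and twist to put TCP at P pointing down, jaw azimuth (deg, mod 180)"""
    o=sensors.get_obs();M=Rq(o["eef_rot"]);P=np.array(P,float)
    print("tcp",o["tool_pos"].round(4),"q",o["joints"].round(2),"t",round(o["time"],2))
    z=M[:,2];az=np.degrees(np.arctan2(z[1],z[0]));print("jaw az",az.round(2),"x axis",M[:,0].round(4),"y",M[:,1].round(3))
    tw=np.zeros(3)
    if jaw is not None:
        d=np.radians((jaw-az+90)%180-90)
        x=np.array([0,0,-1.]);zz=np.array([np.cos(np.radians(az)+d),np.sin(np.radians(az)+d),0]);G=np.c_[x,np.cross(zz,x),zz]
        tw=R.from_matrix(M.T@G).as_rotvec()
    print("xyz",(M.T@(P-o["tool_pos"])).round(4),"twist",tw.round(4))
E
python3 - <<'E'
from h import *
goto([.47,-.08,.30],0); goto([.47,.12,.3],90);goto([.57,.34,.2],90)
print(np.array(load("wrist0.pkl")["hand_eye"]).round(3))
E
```

```text
tcp [ 0.1714 -0.6527  0.2181] q [-1.35  0.12  1.44 -0.    1.58 -0.04] t 0.15
jaw az -75.28 x axis [-2.e-04  9.e-04 -1.e+00] y [ 0.967  0.254 -0.   ]
xyz [-0.0815  0.4343 -0.4782] twist [-1.314e+00 -8.000e-04 -6.000e-04]
tcp [ 0.1714 -0.6527  0.2181] q [-1.35  0.12  1.44 -0.    1.58 -0.04] t 0.15
jaw az -75.28 x axis [-2.e-04  9.e-04 -1.e+00] y [ 0.967  0.254 -0.   ]
xyz [-0.0813  0.4851 -0.6716] twist [ 2.568e-01 -9.000e-04  1.000e-04]
tcp [ 0.1714 -0.6527  0.2181] q [-1.35  0.12  1.44 -0.    1.58 -0.04] t 0.15
jaw az -75.28 x axis [-2.e-04  9.e-04 -1.e+00] y [ 0.967  0.254 -0.   ]
xyz [ 0.0188  0.6377 -0.8589] twist [ 2.568e-01 -9.000e-04  1.000e-04]
[[ 0.     0.253 -0.967 -0.166]
 [ 0.     0.967  0.253  0.069]
 [ 1.    -0.     0.    -0.   ]
 [ 0.     0.     0.     1.   ]]
```

```bash
python3 -m handwheel '{"xyz":[[-0.082,0.435,-0.560],[-0.082,0.435,-0.560],[-0.082,0.435,-0.560],[-0.082,0.435,-0.560],[-0.082,0.435,-0.560],[-0.082,0.435,-0.560],[-0.082,0.435,-0.560],[-0.082,0.435,-0.560],[-0.082,0.435,-0.560],[-0.082,0.435,-0.560],[-0.082,0.435,-0.560],[-0.082,0.435,-0.560]],"twist":[[0.257,0,0],[0.257,0,0],[0.257,0,0],[0.257,0,0],[0.257,0,0],[0.257,0,0],[0.257,0,0],[0.257,0,0],[0.257,0,0],[0.257,0,0],[0.257,0,0],[0.257,0,0]]}' 0
python3 - <<'E'
from h import *
goto([.45,0,.3],90)
E
```

```text
time: 1.35
tool_pos: [0.4057, -0.1027, 0.2879]
eef_rot: [0.5, 0.5, 0.5, -0.5]
ft_force: [1.7, -1.0, 0.1]
opening: 0.0932
tcp [ 0.4057 -0.1027  0.2879] q [-0.31 -0.47  1.84 -0.    1.77  1.26] t 1.35
jaw az -90.02 x axis [ 7.e-04 -2.e-04 -1.e+00] y [ 1.    -0.     0.001]
xyz [-0.0121  0.0443 -0.1027] twist [-0.0004  0.0002 -0.0007]
```

```bash
python3 -m handwheel '{"xyz":[[-0.012,0.044,-0.103],[-0.012,0.044,-0.103],[-0.012,0.044,-0.103],[-0.012,0.044,-0.103],[-0.012,0.044,-0.103]],"twist":[[0,0,0],[0,0,0],[0,0,0],[0,0,0],[0,0,0]]}'
python3 - <<'E'
from h import *
w=cam("wrist");dump(w,"w1.pkl");cv2.imwrite("pics/w1.png",cv2.resize(w["color"][:,:,::-1],(800,500),interpolation=cv2.INTER_CUBIC))
E
```

```text
time: 1.85
tool_pos: [0.4493, -0.0024, 0.2993]
eef_rot: [-0.5, -0.5, -0.5, 0.5]
ft_force: [-0.1, 0.1, -0.6]
opening: 0.0927
```

View pics/w1.png

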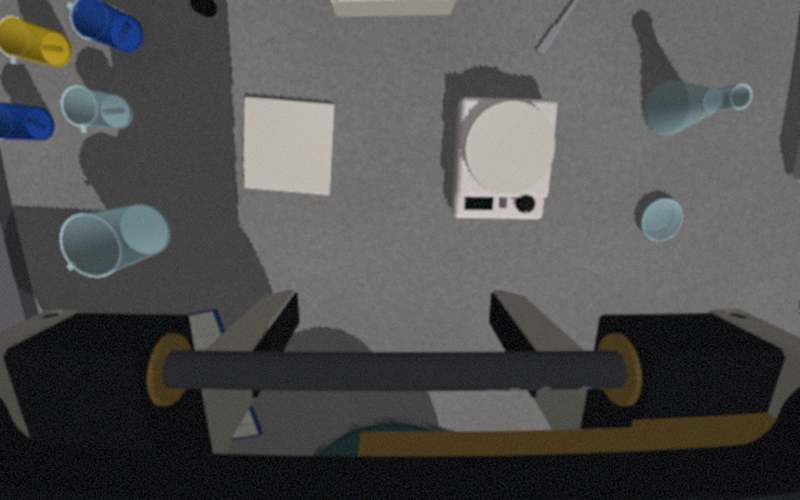

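The wrist view shows (800 px scale):
- **Tile:** corners at (245,96), (334,102), (330,194), (244,187).
- **Stirrer plate:** about (510,147).
- **Watch glass:** (662,219).
- **Flask:** base at (672,110), mouth at (740,97).
- **Small beaker:** mouth at (82,108), foot at (115,111).

Run:
```python
from h import *
w=load("w1.pkl");g=cv2.cvtColor(w["color"],cv2.COLOR_RGB2GRAY)
m=cv2.morphologyEx((g>165).astype(np.uint8),cv2.MORPH_OPEN,np.ones((3,3)))
cs,_=cv2.findContours(m,cv2.RETR_EXTERNAL,cv2.CHAIN_APPROX_NONE)
for c in cs:
    if cv2.contourArea(c)<800: continue
    b=cv2.boundingRect(c);print(b,cv2.contourArea(c))
    if b[0]<230 and b[1]>50:
        # points to world then rect
        P=np.array([onz(w,p,.006)[:2] for p in c[:,0].astype(float)]);r=cv2.minAreaRect(P.astype(np.float32)*1000);print("tile",r)
# plate: edge points along radial scan from centre on z=.05
blur=cv2.GaussianBlur(g,(3,3),0).astype(float)
c0=onz(w,(510/1.25,147/1.25),.05)
for it in range(4):
    pts=[]
    for a in np.arange(0,2*np.pi,.05):
        rr=np.arange(.044,.056,.0005);v=[]
        for r in rr:
            u=proj(w,c0+[r*np.cos(a),r*np.sin(a),0]);v.append(cv2.getRectSubPix(blur.astype(np.float32),(1,1),(float(u[0]),float(u[1])))[0,0])
        d=np.abs(np.gradient(np.array(v)));k=d.argmax();
        if d[k]>1: pts.append(c0[:2]+rr[k]*np.array([np.cos(a),np.sin(a)]))
    p=np.array(pts);A=np.c_[2*p,np.ones(len(p))]
    for _ in range(3):
        s=np.linalg.lstsq(A,(p**2).sum(1),rcond=None)[0];rad=np.sqrt(s[2]+s[:2]@s[:2]);res=np.abs(np.hypot(*(p-s[:2]).T)-rad);ok=res<=max(np.percentile(res,85),.001);p=p[ok];A=A[ok]
    c0[:2]=s[:2]
print("plate",s[:2],rad,len(p))
for n,u,z in(("watch",(662,219),.0085),("beaker foot",(115,111),.001),("beaker mouth",(82,108),.06),("flask mouth",(740,97),.105)):print(n,onz(w,(u[0]/1.25,u[1]/1.25),z).round(4))
crop=cv2.resize(w["color"][60:180,340:600],(780,360),interpolation=cv2.INTER_CUBIC);cv2.imwrite("pics/p2.png",crop[:,:,::-1])
```

```text
(365, 81, 80, 94) 6020.0
(196, 79, 71, 77) 4805.5
tile ((533.0563354492188, 126.19419860839844), (105.15361022949219, 105.3901596069336), 84.62940979003906)
plate [ 0.5288892  -0.13055352] 0.051171537526025886 71
watch [ 0.4464 -0.3496  0.0085]
beaker foot [0.5799 0.3417 0.001 ]
beaker mouth [0.5768 0.3362 0.06  ]
flask mouth [ 0.5824 -0.3387  0.105 ]
```

View pics/p2.png

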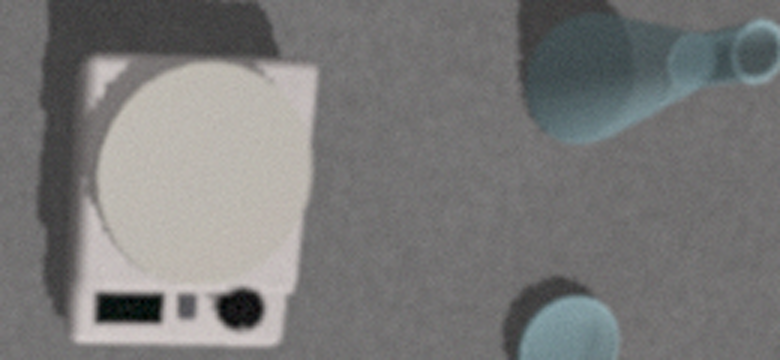

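The plate fit has radius 51 mm, and the plate to tile distance is 257 mm, inside the stated 256–264 mm. Next I work out the clearances around the beaker and hover above it.

Run:
```python
from h import *
w=load("w1.pkl");t=load("top0.pkl");B=np.array([.579,.340])
for n,u,z in(("blue1",(122,36),.0),("yellow",(55,49),0),("blue2",(40,122),0),("big",(145,228),0)):
    p=onz(w,(u[0]/1.25,u[1]/1.25),z)[:2];d=p-B;print(n,p.round(3),np.hypot(*d).round(3),np.degrees(np.arctan2(d[1],d[0])).round(0))
goto([.575,.34,.16])
```

```text
blue1 [0.665 0.321] 0.088 -12.0
yellow [0.656 0.411] 0.105 43.0
blue2 [0.571 0.448] 0.109 94.0
big [0.433 0.326] 0.147 -175.0
tcp [ 0.4492 -0.0028  0.2994] q [-0.06 -0.39  1.77 -0.    1.76  1.51] t 1.9
jaw az -90.07 x axis [-3.e-04 -2.e-04 -1.e+00] y [ 1.    -0.001 -0.   ]
xyz [ 0.1392  0.1254 -0.343 ] twist [0. 0. 0.]
```

```bash
python3 -m handwheel '{"xyz":[[0.139,0.125,-0.343],[0.139,0.125,-0.343],[0.139,0.125,-0.343],[0.139,0.125,-0.343],[0.139,0.125,-0.343],[0.139,0.125,-0.343],[0.139,0.125,-0.343],[0.139,0.125,-0.343],[0.139,0.125,-0.343],[0.139,0.125,-0.343],[0.139,0.125,-0.343]],"twist":[[0,0,0],[0,0,0],[0,0,0],[0,0,0],[0,0,0],[0,0,0],[0,0,0],[0,0,0],[0,0,0],[0,0,0],[0,0,0]]}' 0.25
python3 - <<'E'
from h import *
w=cam("wrist");dump(w,"w2.pkl")
c=w["color"][120:400,180:480];cv2.imwrite("pics/w2.png",cv2.resize(c[:,:,::-1],(640,597),interpolation=cv2.INTER_CUBIC))
print(proj(w,[.579,.34,.06]),proj(w,[.579,.34,0]));goto([.579,.34,.16])
E
```

```text
time: 3.0
tool_pos: [0.5751, 0.3394, 0.1614]
eef_rot: [0.5, 0.501, 0.499, -0.5]
ft_force: [-0.8, -0.7, -0.2]
opening: 0.07
[314.38416042 198.99173894] [314.50732215 186.44349403]
tcp [0.5751 0.3395 0.1617] q [ 0.5   0.12  1.53 -0.    1.49  2.07] t 3.05
jaw az -90.12 x axis [ 1.3e-03  5.0e-04 -1.0e+00] y [ 1.    -0.002  0.001]
xyz [ 0.0017  0.0039 -0.0005] twist [0. 0. 0.]
```

View pics/w2.png

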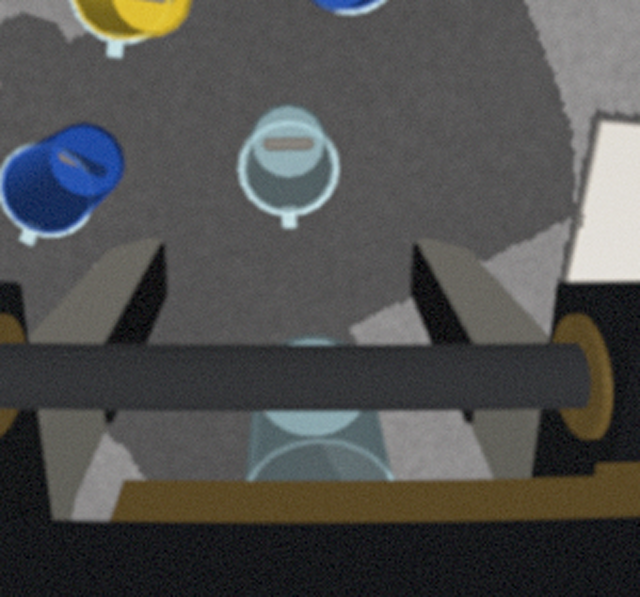

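The small beaker's mouth is at (289,168) and its foot at (288,142) in the crop, giving (0.579, 0.339). There is room for both fingers, so I descend, grip and lift.

```bash
python3 -m handwheel '{"xyz":[[0.03,0.004,0],[0.06,0.004,0],[0.09,0.004,0],[0.115,0.004,0],[0.135,0.004,0],[0.135,0.004,0],[0.135,0.004,0]],"twist":[[0,0,0],[0,0,0],[0,0,0],[0,0,0],[0,0,0],[0,0,0],[0,0,0]]}' 0.25
python3 -m handwheel '{"xyz":[[0,0,0],[0,0,0],[0,0,0],[0,0,0],[0,0,0],[0,0,0],[0,0,0],[0,0,0]],"twist":[[0,0,0],[0,0,0],[0,0,0],[0,0,0],[0,0,0],[0,0,0],[0,0,0],[0,0,0]]}' 1 15
python3 -m handwheel '{"xyz":[[-0.01,0,0],[-0.04,0,0],[-0.08,0,0],[-0.12,0,0],[-0.15,0,0],[-0.15,0,0]],"twist":[[0,0,0],[0,0,0],[0,0,0],[0,0,0],[0,0,0],[0,0,0]]}'
python3 - <<'E'
from h import *
goto([.45,-.128,.176])
E
```

```text
time: 3.75
tool_pos: [0.5791, 0.3406, 0.027]
eef_rot: [0.5, 0.501, 0.5, -0.5]
ft_force: [-0.4, 0.5, 0.4]
opening: 0.0698
time: 4.55
tool_pos: [0.5788, 0.3413, 0.026]
eef_rot: [0.5, 0.5, 0.5, -0.5]
ft_force: [-1.2, -0.9, 5.8]
opening: 0.0405
time: 5.15
tool_pos: [0.5799, 0.342, 0.1814]
eef_rot: [0.501, 0.502, 0.499, -0.498]
ft_force: [0.1, 0.3, -0.1]
opening: 0.0409
tcp [0.5799 0.342  0.1814] q [0.49 0.12 1.5  0.   1.52 2.07] t 5.15
jaw az -90.01 x axis [ 0.0061  0.0034 -1.    ] y [ 1.    -0.     0.006]
xyz [ 0.003  -0.1298  0.47  ] twist [0. 0. 0.]
```

```bash
python3 -m handwheel '{"xyz":[[0,-0.01,0.04],[0,-0.12,0.47],[0,-0.12,0.47],[0,-0.12,0.47],[0,-0.12,0.47],[0,-0.12,0.47],[0,-0.12,0.47],[0,-0.12,0.47],[0,-0.12,0.47],[0,-0.12,0.47],[0,-0.12,0.47],[0,-0.12,0.47]],"twist":[[0,0,0],[0,0,0],[0,0,0],[0,0,0],[0,0,0],[0,0,0],[0,0,0],[0,0,0],[0,0,0],[0,0,0],[0,0,0],[0,0,0]]}'
python3 -m handwheel '{"xyz":[[0,0,0],[0,0,0]],"twist":[[0,0,0],[0,0,0]]}'
python3 - <<'E'
from h import *
goto([.53,-.13,.09])
w=cam("wrist");dump(w,"w3.pkl")
cv2.imwrite("pics/w3.png",cv2.resize(w["color"][:,80:560][:,:,::-1],(720,600),interpolation=cv2.INTER_CUBIC))
print(proj(w,[.529,-.1305,.05]))
E
```

```text
time: 6.35
tool_pos: [0.4582, -0.1293, 0.1753]
eef_rot: [0.499, 0.501, 0.5, -0.501]
ft_force: [-0.1, -0.1, -0.2]
opening: 0.0411
time: 6.55
tool_pos: [0.4588, -0.1277, 0.1754]
eef_rot: [0.5, 0.5, 0.501, -0.5]
ft_force: [-0.2, 0.7, -1.2]
opening: 0.041
tcp [ 0.4588 -0.1277  0.1754] q [-0.33 -0.32  1.91  0.    1.55  1.24] t 6.55
jaw az -89.91 x axis [-2.e-04  3.e-04 -1.e+00] y [ 1.     0.002 -0.   ]
xyz [0.0854 0.0712 0.0025] twist [0. 0. 0.]
[318.13218144 126.03235948]
```

View pics/w3.png

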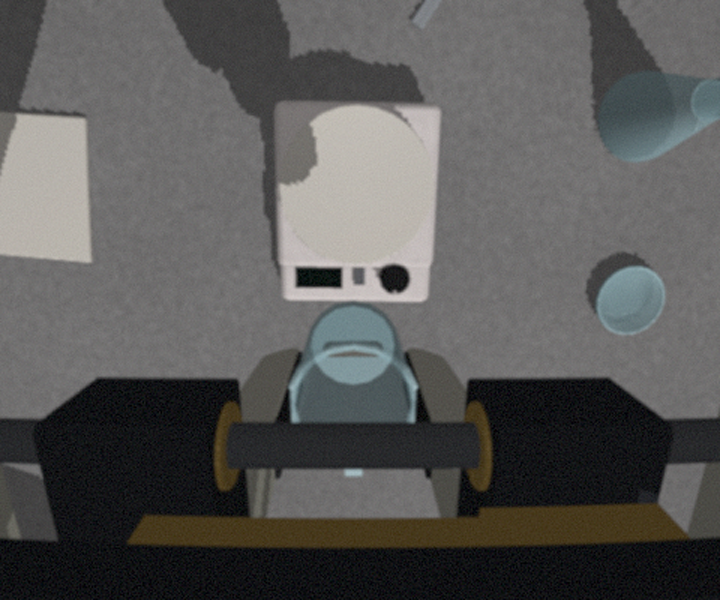

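Stirrer plate is at about (358,184) in the crop. The beaker is held upright with its bar at (352,345). I'll fit the plate by its colour, since it is yellower than the housing.

```bash
cat > plate.py <<'E'
from h import *
import sys
def fit(n,c0,skip=lambda a:False):
    w=load(n);im=cv2.GaussianBlur(w["color"],(0,0),1.0).astype(np.float32)
    ch=im[:,:,0]-im[:,:,1]          # red minus green: pink housing high, plate low
    c0=np.array(c0,float)
    for it in range(5):
        pts=[]
        for a in np.arange(0,2*np.pi,.04):
            rr=np.arange(.043,.057,.0005)
            v=np.array([cv2.getRectSubPix(ch,(1,1),tuple(map(float,proj(w,c0+[r*np.cos(a),r*np.sin(a),0]))))[0,0] for r in rr])
            d=np.gradient(v);k=d.argmax()
            if d[k]>.25: pts.append(c0[:2]+rr[k]*np.array([np.cos(a),np.sin(a)]))
        p=np.array(pts)
        for _ in range(4):
            s=np.linalg.lstsq(np.c_[2*p,np.ones(len(p))],(p**2).sum(1),rcond=None)[0];rad=np.sqrt(s[2]+s[:2]@s[:2]);res=np.abs(np.hypot(*(p-s[:2]).T)-rad);p=p[res<=max(np.percentile(res,85),.001)]
        c0[:2]=s[:2]
    print(n,"plate",s[:2].round(4),"r",rad.round(4),len(p),"px",proj(w,c0).round(1))
E
python3 - <<'E'
from plate import *
fit("w1.pkl",[.53,-.13,.05]);fit("w3.pkl",[.53,-.13,.05])
w=load("w3.pkl")
for u in((282,184),(434,184),(358,104),(358,264)): print(u,onz(w,(u[0]/1.5+80,u[1]/1.5),.05).round(4))
E
```

```text
w1.pkl plate [ 0.5329 -0.1277] r 0.0516 65 px [406.5 116.6]
w3.pkl plate [ 0.5304 -0.1297] r 0.0492 80 px [317.3 124.6]
(282, 184) [ 0.5322 -0.0823  0.05  ]
(434, 184) [ 0.5324 -0.1798  0.05  ]
(358, 104) [ 0.5803 -0.1308  0.05  ]
(358, 264) [ 0.4804 -0.1312  0.05  ]
```

```bash
python3 -m handwheel '{"xyz":[[0,0.03,0.002],[0,0.073,0.002],[0.04,0.073,0.002],[0.07,0.073,0.002],[0.085,0.073,0.002],[0.093,0.073,0.002],[0.097,0.073,0.002],[0.097,0.073,0.002],[0.097,0.073,0.002]],"twist":[[0,0,0],[0,0,0],[0,0,0],[0,0,0],[0,0,0],[0,0,0],[0,0,0],[0,0,0],[0,0,0]]}'
python3 - <<'E'
from h import *
goto([.5315,-.130,.076])
E
```

```text
time: 7.5
tool_pos: [0.532, -0.1309, 0.0799]
eef_rot: [0.501, 0.5, 0.499, -0.5]
ft_force: [0.5, -1.1, -0.8]
opening: 0.041
tcp [ 0.532  -0.1309  0.0799] q [-0.29 -0.09  1.88  0.    1.35  1.28] t 7.5
jaw az -90.01 x axis [ 1.8e-03 -5.0e-04 -1.0e+00] y [ 1.    -0.     0.002]
xyz [ 0.0039 -0.0006 -0.0009] twist [0. 0. 0.]
```

```bash
python3 -m handwheel '{"xyz":[[0.002,0,0],[0.0035,0,0],[0.0035,0,0],[0.0035,0,0]],"twist":[[0,0,0],[0,0,0],[0,0,0],[0,0,0]]}'
python3 -m handwheel '{"xyz":[[0,0,0],[0,0,0],[0,0,0],[0,0,0],[0,0,0],[0,0,0]],"twist":[[0,0,0],[0,0,0],[0,0,0],[0,0,0],[0,0,0],[0,0,0]]}' 0.25
python3 -m handwheel '{"xyz":[[-0.02,0,0],[-0.06,0,0],[-0.1,0,0],[-0.14,0,0],[-0.14,-0.05,0],[-0.14,-0.07,0],[-0.14,-0.07,0],[-0.14,-0.07,0]],"twist":[[0,0,0],[0,0,0],[0,0,0],[0,0,0],[0,0,0],[0,0,0],[0,0,0],[0,0,0]]}'
python3 - <<'E'
from h import *
from plate import fit
goto([.447,-.349,.16])
w=cam("wrist");dump(w,"w4.pkl");fit("w4.pkl",[.5315,-.13,.05])
cv2.imwrite("pics/w4.png",cv2.resize(w["color"][20:270,200:520][:,:,::-1],(768,600),interpolation=cv2.INTER_CUBIC))
E
```

```text
time: 7.9
tool_pos: [0.5319, -0.1309, 0.0759]
eef_rot: [0.5, 0.5, 0.5, -0.5]
ft_force: [-0.1, -0.2, 5.9]
opening: 0.0407
time: 8.5
tool_pos: [0.5315, -0.1308, 0.075]
eef_rot: [-0.5, -0.5, -0.5, 0.5]
ft_force: [-0.3, -0.7, -0.4]
opening: 0.0696
time: 9.3
tool_pos: [0.4616, -0.1308, 0.2154]
eef_rot: [0.5, 0.5, 0.5, -0.5]
ft_force: [-0.4, -0.4, -0.5]
opening: 0.0699
tcp [ 0.4616 -0.1308  0.2154] q [-0.33 -0.32  1.85  0.    1.61  1.24] t 9.3
jaw az -90.03 x axis [ 9.e-04 -3.e-04 -1.e+00] y [ 1.    -0.001  0.001]
xyz [ 0.0554 -0.0145  0.2182] twist [0. 0. 0.]
w4.pkl plate [ 0.531  -0.1297] r 0.0494 77 px [313.9 127.1]
```

View pics/w4.png

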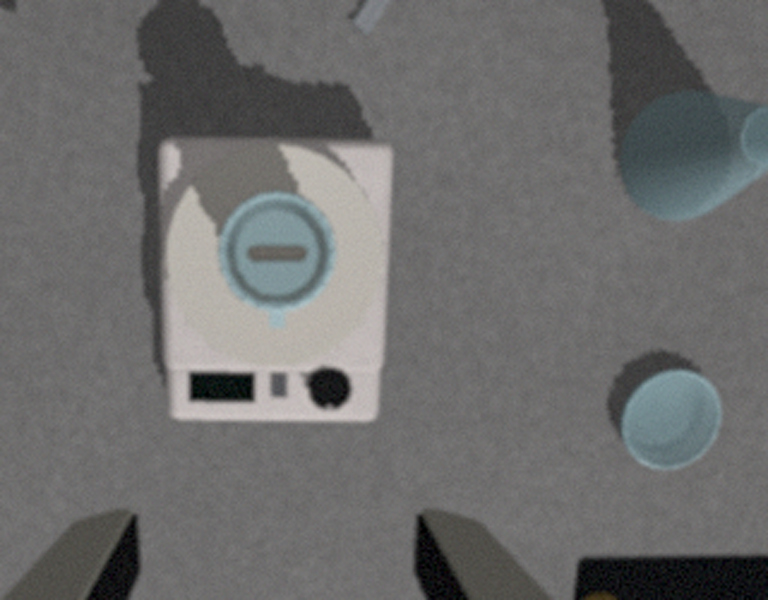

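Beaker stands upright on the plate at crop (277,251), and the visible plate centre is about (276,254), so it is within about 2 mm. The watch glass is at (672,420). I go there.

```bash
python3 - <<'E'
from h import *
w=load("w4.pkl");f=lambda u,v,z:onz(w,(u/2.4+200,v/2.4+20),z).round(4)
print("beaker mouth",f(276,251,.11),"floor",f(277,251,.052),"plate vis",f(276.5,253.5,.05),"watch rim",f(671,420,.0105))
E
python3 -m handwheel '{"xyz":[[0.095,-0.015,0.218],[0.095,-0.015,0.218],[0.095,-0.015,0.218],[0.095,-0.015,0.218],[0.095,-0.015,0.218],[0.095,-0.015,0.218],[0.095,-0.015,0.218],[0.095,-0.015,0.218]],"twist":[[0,0,0],[0,0,0],[0,0,0],[0,0,0],[0,0,0],[0,0,0],[0,0,0],[0,0,0]]}' 0.1
python3 - <<'E'
from h import *
goto([.447,-.349,.12])
w=cam("wrist");dump(w,"w5.pkl")
hsv=cv2.cvtColor(w["color"],cv2.COLOR_RGB2HSV);m=((hsv[:,:,0]>85)&(hsv[:,:,0]<105)&(hsv[:,:,1]>50)).astype(np.uint8)
m=cv2.morphologyEx(m,cv2.MORPH_OPEN,np.ones((3,3)))
for c in cv2.findContours(m,cv2.RETR_EXTERNAL,cv2.CHAIN_APPROX_NONE)[0]:
    if cv2.contourArea(c)<400: continue
    e=cv2.fitEllipse(c);print(cv2.boundingRect(c),np.round(e[0],1),np.round(e[1],1),onz(w,e[0],.0085).round(4))
cv2.imwrite("pics/w5.png",cv2.resize(w["color"][100:350,160:480][:,:,::-1],(640,500),interpolation=cv2.INTER_CUBIC))
E
```

```text
beaker mouth [ 0.5331 -0.1309  0.11  ] floor [ 0.5336 -0.1313  0.052 ] plate vis [ 0.5325 -0.1311  0.05  ] watch rim [ 0.4457 -0.3479  0.0105]
time: 10.15
tool_pos: [0.4471, -0.3482, 0.1203]
eef_rot: [0.5, 0.5, 0.5, -0.5]
ft_force: [1.0, 0.3, 0.8]
opening: 0.0837
tcp [ 0.4471 -0.3482  0.1203] q [-0.71 -0.08  1.8   0.    1.42  0.86] t 10.15
jaw az -89.98 x axis [ 2.e-04  1.e-04 -1.e+00] y [1. 0. 0.]
xyz [ 0.0003 -0.0001  0.0008] twist [0. 0. 0.]
```

View pics/w5.png

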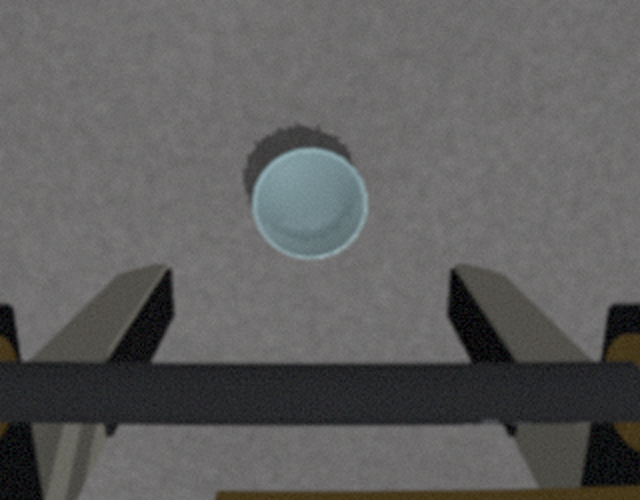

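```bash
python3 - <<'E'
from h import *
w=load("w5.pkl");f=lambda u,v,z:onz(w,(u/2+160,v/2+100),z).round(4)
print("rim",f(310,203,.0105),[f(*p,.0105)[:2] for p in((252,203),(368,203),(310,147),(310,259))])
E
python3 -m handwheel '{"xyz":[[0.04,0,0],[0.08,0,0],[0.1,0,0],[0.11,0,0],[0.114,0,0],[0.114,0,0]],"twist":[[0,0,0],[0,0,0],[0,0,0],[0,0,0],[0,0,0],[0,0,0]]}'
```

```text
rim [ 0.4463 -0.3482  0.0105] [array([ 0.4463, -0.3201]), array([ 0.4463, -0.3763]), array([ 0.4737, -0.3482]), array([ 0.4176, -0.3482])]
time: 10.8
tool_pos: [0.4471, -0.3487, 0.007]
eef_rot: [0.5, 0.5, 0.5, -0.5]
ft_force: [-0.5, 0.2, -0.1]
opening: 0.0838
```

```bash
python3 -m handwheel '{"xyz":[[0.002,-0.001,0],[0.004,-0.001,0],[0.004,-0.001,0]],"twist":[[0,0,0],[0,0,0],[0,0,0]]}'
python3 -m handwheel '{"xyz":[[0,0,0],[0,0,0],[0,0,0],[0,0,0],[0,0,0],[0,0,0],[0,0,0],[0,0,0]],"twist":[[0,0,0],[0,0,0],[0,0,0],[0,0,0],[0,0,0],[0,0,0],[0,0,0],[0,0,0]]}' 1 12
python3 -m handwheel '{"xyz":[[-0.01,0,0],[-0.03,0,0],[-0.07,0,0],[-0.12,0,0],[-0.16,0,0],[-0.18,0,0],[-0.18,0,0],[-0.18,0,0]],"twist":[[0,0,0],[0,0,0],[0,0,0],[0,0,0],[0,0,0],[0,0,0],[0,0,0],[0,0,0]]}'
python3 - <<'E'
from h import *
goto([.5325,-.131,.18])
w=cam("wrist");dump(w,"w6.pkl")
cv2.imwrite("pics/w6.png",cv2.resize(w["color"][100:350,160:480][:,:,::-1],(640,500),interpolation=cv2.INTER_CUBIC))
E
```

```text
time: 11.1
tool_pos: [0.4456, -0.3489, 0.0024]
eef_rot: [0.5, 0.5, 0.5, -0.5]
ft_force: [0.1, 0.8, -0.4]
opening: 0.0838
time: 11.9
tool_pos: [0.4455, -0.3488, 0.0021]
eef_rot: [-0.5, -0.5, -0.5, 0.5]
ft_force: [0.5, 0.1, 0.5]
opening: 0.054
time: 12.7
tool_pos: [0.4454, -0.3487, 0.1821]
eef_rot: [0.5, 0.5, 0.5, -0.5]
ft_force: [-0.2, 0.4, -0.3]
opening: 0.0542
tcp [ 0.4454 -0.3487  0.1821] q [-0.71 -0.11  1.73  0.    1.52  0.86] t 12.7
jaw az -90.01 x axis [ 2.e-04 -2.e-04 -1.e+00] y [ 1. -0.  0.]
xyz [ 0.002   0.0871 -0.2177] twist [0. 0. 0.]
```

View pics/w6.png

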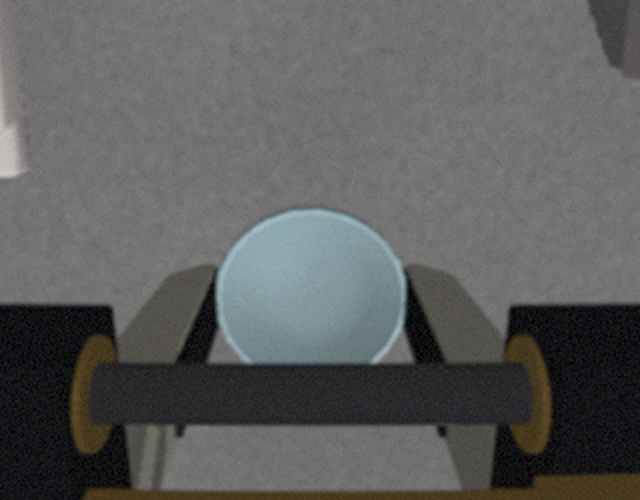

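Watch glass held level at (311,290). I carry it over the beaker, targeting TCP (0.5325, -0.1308).

```bash
python3 -m handwheel '{"xyz":[[0,0.015,-0.035],[0,0.03,-0.075],[0,0.05,-0.115],[0,0.066,-0.155],[0,0.079,-0.19],[0,0.085,-0.21],[0,0.087,-0.218],[0.02,0.087,-0.218],[0.04,0.087,-0.218],[0.055,0.087,-0.218],[0.06,0.087,-0.218],[0.06,0.087,-0.218]],"twist":[[0,0,0],[0,0,0],[0,0,0],[0,0,0],[0,0,0],[0,0,0],[0,0,0],[0,0,0],[0,0,0],[0,0,0],[0,0,0],[0,0,0]]}'
python3 - <<'E'
from h import *
goto([.5325,-.1308,.1105])
E
```

```text
time: 13.95
tool_pos: [0.5321, -0.1311, 0.1213]
eef_rot: [-0.499, -0.5, -0.5, 0.5]
ft_force: [0.6, -0.1, -0.3]
opening: 0.054
tcp [ 0.5321 -0.1311  0.1213] q [-0.29 -0.12  1.83 -0.    1.43  1.28] t 13.95
jaw az -90.04 x axis [-1.4e-03  4.0e-04 -1.0e+00] y [ 1.    -0.001 -0.001]
xyz [ 0.0108  0.0004 -0.0003] twist [0. 0. 0.]
```

```bash
python3 -m handwheel '{"xyz":[[0.004,0,0],[0.007,0,0],[0.009,0,0],[0.0105,0,0],[0.0105,0,0],[0.0105,0,0]],"twist":[[0,0,0],[0,0,0],[0,0,0],[0,0,0],[0,0,0],[0,0,0]]}'
python3 -m handwheel '{"xyz":[[0,0,0],[0,0,0],[0,0,0],[0,0,0],[0,0,0],[0,0,0]],"twist":[[0,0,0],[0,0,0],[0,0,0],[0,0,0],[0,0,0],[0,0,0]]}' 0.15
python3 -m handwheel '{"xyz":[[-0.02,0,0],[-0.06,0,0],[-0.1,0,0],[-0.12,-0.03,0],[-0.12,-0.07,0],[-0.12,-0.07,0],[-0.12,-0.07,0]],"twist":[[0,0,0],[0,0,0],[0,0,0],[0,0,0],[0,0,0],[0,0,0],[0,0,0]]}'
python3 - <<'E'
from h import *
goto([.58,-.337,.2])
w=cam("wrist");dump(w,"w7.pkl")
cv2.imwrite("pics/w7.png",cv2.resize(w["color"][20:270,200:520][:,:,::-1],(768,600),interpolation=cv2.INTER_CUBIC))
E
```

```text
time: 14.55
tool_pos: [0.5325, -0.1308, 0.1117]
eef_rot: [0.5, 0.5, 0.5, -0.5]
ft_force: [-0.0, 0.6, -0.9]
opening: 0.0545
time: 15.15
tool_pos: [0.5325, -0.1308, 0.1116]
eef_rot: [0.5, 0.5, 0.5, -0.5]
ft_force: [0.1, -0.5, -0.0]
opening: 0.0787
time: 15.85
tool_pos: [0.4623, -0.1308, 0.232]
eef_rot: [0.5, 0.5, 0.499, -0.5]
ft_force: [-0.0, 0.4, -0.2]
opening: 0.0794
tcp [ 0.4623 -0.1308  0.232 ] q [-0.33 -0.32  1.82  0.    1.64  1.24] t 15.85
jaw az -90.04 x axis [ 1.3e-03 -4.0e-04 -1.0e+00] y [ 1.    -0.001  0.001]
xyz [0.0323 0.1178 0.2061] twist [0. 0. 0.]
```

View pics/w7.png

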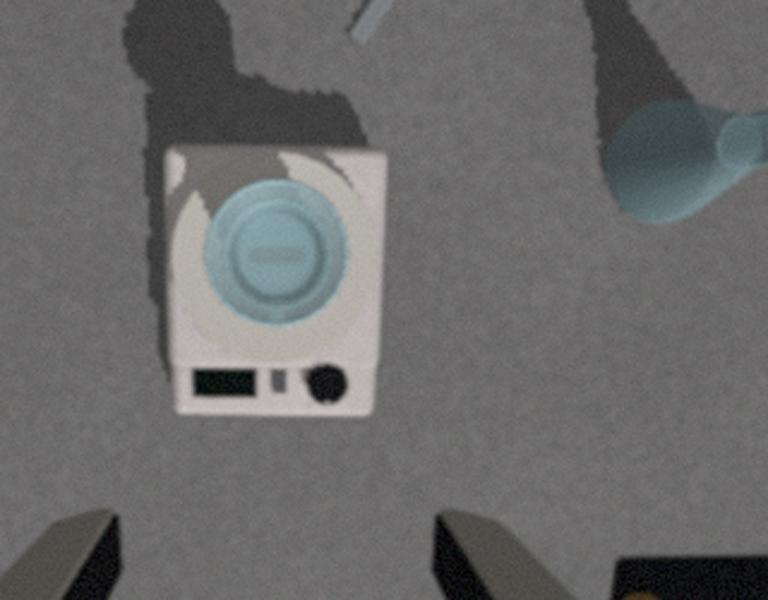

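Watch glass sits centred on the beaker: dish at (276,252), beaker ring at (278,256). Next is the flask: hover and look.

```bash
python3 -m handwheel '{"xyz":[[0.0,0.02,0.04],[0.052,0.118,0.206],[0.052,0.118,0.206],[0.052,0.118,0.206],[0.052,0.118,0.206],[0.052,0.118,0.206],[0.052,0.118,0.206],[0.052,0.118,0.206]],"twist":[[0,0,0],[0,0,0],[0,0,0],[0,0,0],[0,0,0],[0,0,0],[0,0,0],[0,0,0]]}' 0.25
python3 - <<'E'
from h import *
goto([.58,-.337,.18])
w=cam("wrist");dump(w,"w8.pkl")
cv2.imwrite("pics/w8.png",cv2.resize(w["color"][100:350,160:480][:,:,::-1],(640,500),interpolation=cv2.INTER_CUBIC))
print(proj(w,[.58,-.337,.105]),proj(w,[.58,-.337,0]))
E
```

```text
time: 16.7
tool_pos: [0.5807, -0.3361, 0.1797]
eef_rot: [0.5, 0.5, 0.5, -0.5]
ft_force: [-0.1, 0.4, -0.3]
opening: 0.0697
tcp [ 0.5807 -0.3361  0.1797] q [-0.56  0.12  1.5   0.    1.52  1.01] t 16.7
jaw az -89.98 x axis [ 0.e+00  2.e-04 -1.e+00] y [1. 0. 0.]
xyz [-0.0003 -0.0007  0.0009] twist [0. 0. 0.]
[316.0415161  211.56183487] [315.76700826 187.0865289 ]
```

View pics/w8.png

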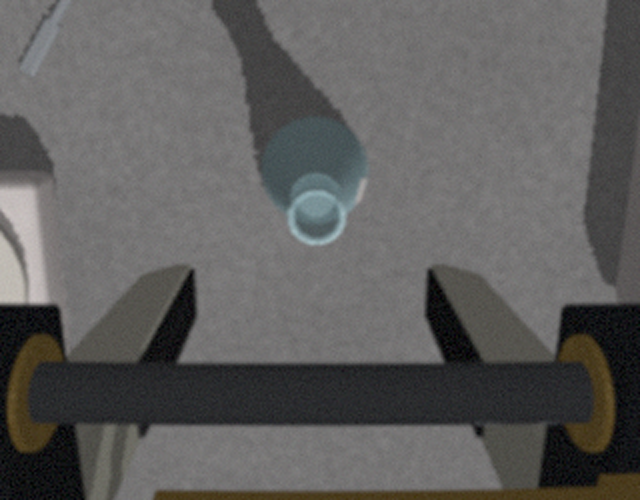

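Flask mouth at (317,217) and base at (313,168) in the crop.

Run:
```python
from h import *
w=load("w8.pkl");f=lambda u,v,z:onz(w,(u/2+160,v/2+100),z).round(4)
print(f(317,217,.105),f(313,168,0.001))
```

```text
[ 0.5827 -0.3391  0.105 ] [ 0.584  -0.3379  0.001 ]
```

```bash
python3 -m handwheel '{"xyz":[[0.02,0.0025,0.0025],[0.05,0.0025,0.0025],[0.08,0.0025,0.0025],[0.1,0.0025,0.0025],[0.109,0.0025,0.0025],[0.109,0.0025,0.0025]],"twist":[[0,0,0],[0,0,0],[0,0,0],[0,0,0],[0,0,0],[0,0,0]]}'
python3 -m handwheel '{"xyz":[[0,0,0],[0,0,0],[0,0,0],[0,0,0],[0,0,0],[0,0,0],[0,0,0],[0,0,0],[0,0,0],[0,0,0]],"twist":[[0,0,0],[0,0,0],[0,0,0],[0,0,0],[0,0,0],[0,0,0],[0,0,0],[0,0,0],[0,0,0],[0,0,0]]}' 1 20
python3 -m handwheel '{"xyz":[[-0.01,0,0],[-0.04,0,0],[-0.08,0,0],[-0.12,0,0],[-0.16,0,0],[-0.19,0,0],[-0.19,0,0],[-0.19,0,0]],"twist":[[0,0,0],[0,0,0],[0,0,0],[0,0,0],[0,0,0],[0,0,0],[0,0,0],[0,0,0]]}'
python3 - <<'E'
from h import *
goto([.45,.126,.26])
E
```

```text
time: 17.35
tool_pos: [0.5828, -0.3385, 0.0706]
eef_rot: [0.5, 0.5, 0.5, -0.5]
ft_force: [0.1, 0.4, -0.7]
opening: 0.0699
time: 18.35
tool_pos: [0.583, -0.3393, 0.0705]
eef_rot: [-0.5, -0.5, -0.5, 0.5]
ft_force: [0.5, -0.3, -0.1]
opening: 0.0228
time: 19.15
tool_pos: [0.583, -0.3393, 0.2613]
eef_rot: [0.5, 0.5, 0.5, -0.5]
ft_force: [-0.9, -0.4, -0.9]
opening: 0.0231
tcp [ 0.583  -0.3393  0.2613] q [-0.56  0.11  1.38 -0.    1.65  1.01] t 19.15
jaw az -90.01 x axis [ 1.e-03 -6.e-04 -1.e+00] y [ 1.    -0.     0.001]
xyz [ 0.0009 -0.1331 -0.4653] twist [0. 0. 0.]
```

```bash
python3 -m handwheel '{"xyz":[[0,-0.005,-0.02],[0,-0.02,-0.06],[0,-0.033,-0.105],[0,-0.047,-0.15],[0,-0.061,-0.195],[0,-0.075,-0.24],[0,-0.088,-0.285],[0,-0.102,-0.33],[0,-0.115,-0.375],[0,-0.126,-0.42],[0,-0.131,-0.45],[0,-0.133,-0.465]],"twist":[[0,0,0],[0,0,0],[0,0,0],[0,0,0],[0,0,0],[0,0,0],[0,0,0],[0,0,0],[0,0,0],[0,0,0],[0,0,0],[0,0,0]]}'
python3 -m handwheel '{"xyz":[[0,0,0],[0,0,0]],"twist":[[0,0,0],[0,0,0]]}'
python3 - <<'E'
from h import *
goto([.534,.127,.08])
w=cam("wrist");dump(w,"w9.pkl")
cv2.imwrite("pics/w9.png",cv2.resize(w["color"][:,80:560][:,:,::-1],(720,600),interpolation=cv2.INTER_CUBIC))
g=cv2.GaussianBlur(cv2.cvtColor(w["color"],cv2.COLOR_RGB2GRAY),(3,3),0)
m=cv2.morphologyEx((g>150).astype(np.uint8),cv2.MORPH_OPEN,np.ones((3,3)))
for c in cv2.findContours(m,cv2.RETR_EXTERNAL,cv2.CHAIN_APPROX_NONE)[0]:
    if cv2.contourArea(c)<1500: continue
    P=np.array([onz(w,p,.006)[:2] for p in c[:,0].astype(float)]);print(cv2.boundingRect(c),cv2.minAreaRect(P.astype(np.float32)*1000))
E
```

```text
time: 20.35
tool_pos: [0.4489, 0.1279, 0.2593]
eef_rot: [0.5, 0.499, 0.501, -0.5]
ft_force: [-0.3, -0.5, -0.4]
opening: 0.023
time: 20.55
tool_pos: [0.4499, 0.1255, 0.2596]
eef_rot: [-0.5, -0.499, -0.5, 0.5]
ft_force: [-0.8, 0.0, -0.4]
opening: 0.0227
tcp [0.4499 0.1255 0.2596] q [ 0.22 -0.35  1.8  -0.    1.69  1.79] t 20.55
jaw az -89.97 x axis [-1.4e-03 -6.0e-04 -1.0e+00] y [ 1.     0.001 -0.001]
xyz [ 0.1795  0.0844 -0.0016] twist [0. 0. 0.]
(0, 195, 34, 70) ((358.7069091796875, 611.0560913085938), (61.0369758605957, 136.52967834472656), 72.82913208007812)
(459, 94, 94, 88) ((487.7957763671875, -146.87387084960938), (125.13824462890625, 122.97844696044922), 67.03343200683594)
(273, 72, 85, 87) ((532.7891235351562, 126.35060119628906), (108.2586898803711, 108.3412094116211), 84.7347640991211)
```

View pics/w9.png

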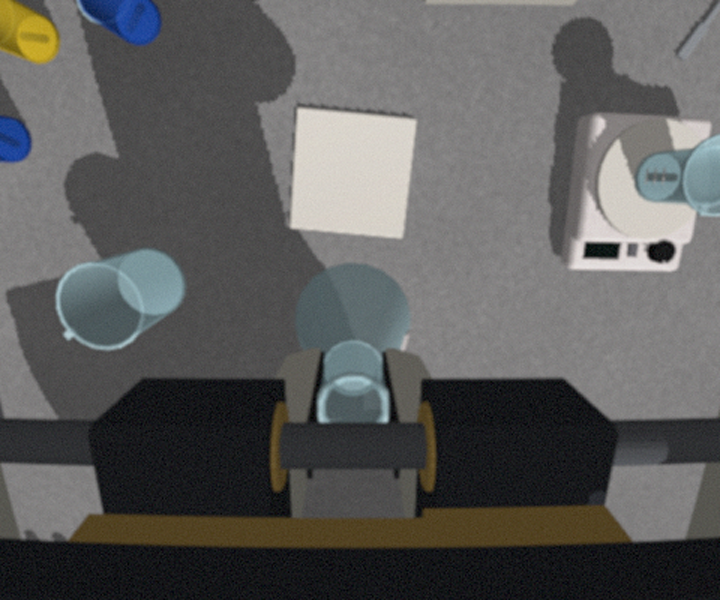

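Tile centre measured at (0.5328, 0.1264), and its measured size of 108.3 mm matches. The flask hangs straight, base at (353,316). I place it.

```bash
python3 -m handwheel '{"xyz":[[0,0.02,-0.001],[0,0.06,-0.001],[0.02,0.082,-0.001],[0.06,0.083,-0.001],[0.1,0.083,-0.001],[0.13,0.083,-0.001],[0.155,0.083,-0.001],[0.17,0.083,-0.001],[0.176,0.083,-0.001],[0.178,0.083,-0.001],[0.178,0.083,-0.001],[0.178,0.083,-0.001]],"twist":[[0,0,0],[0,0,0],[0,0,0],[0,0,0],[0,0,0],[0,0,0],[0,0,0],[0,0,0],[0,0,0],[0,0,0],[0,0,0],[0,0,0]]}'
python3 - <<'E'
from h import *
goto([.5328,.1264,.0765])
E
```

```text
time: 21.8
tool_pos: [0.5336, 0.1268, 0.0838]
eef_rot: [0.5, 0.501, 0.5, -0.5]
ft_force: [0.3, -1.2, -0.8]
opening: 0.0229
tcp [0.5336 0.1268 0.0838] q [ 0.19 -0.09  1.87  0.    1.36  1.76] t 21.8
jaw az -90.02 x axis [ 1.6e-03  4.0e-04 -1.0e+00] y [ 1.    -0.     0.002]
xyz [ 0.0073 -0.0008  0.0004] twist [0. 0. 0.]
```

```bash
python3 -m handwheel '{"xyz":[[0.003,-0.001,0],[0.005,-0.001,0],[0.0065,-0.001,0],[0.007,-0.001,0],[0.007,-0.001,0]],"twist":[[0,0,0],[0,0,0],[0,0,0],[0,0,0],[0,0,0]]}'
python3 -m handwheel '{"xyz":[[0,0,0],[0,0,0],[0,0,0],[0,0,0],[0,0,0],[0,0,0]],"twist":[[0,0,0],[0,0,0],[0,0,0],[0,0,0],[0,0,0],[0,0,0]]}' 0.3
python3 -m handwheel '{"xyz":[[-0.03,0,0],[-0.07,0,0],[-0.11,0,0],[-0.14,0,0],[-0.16,0,0.02],[-0.16,0.04,0.06],[-0.16,0.07,0.09],[-0.16,0.09,0.115],[-0.16,0.1,0.125],[-0.16,0.1,0.125]],"twist":[[0,0,0],[0,0,0],[0,0,0],[0,0,0],[0,0,0],[0,0,0],[0,0,0],[0,0,0],[0,0,0],[0,0,0]]}'
python3 - <<'E'
from h import *
goto([.7,0,.24],0)
w=cam("wrist");dump(w,"w10.pkl")
cv2.imwrite("pics/w10.png",cv2.resize(w["color"][:,80:560][:,:,::-1],(720,600),interpolation=cv2.INTER_CUBIC))
E
```

```text
time: 22.3
tool_pos: [0.5323, 0.1269, 0.0764]
eef_rot: [0.5, 0.5, 0.5, -0.5]
ft_force: [-2.9, -0.1, 6.7]
opening: 0.0231
time: 22.9
tool_pos: [0.5321, 0.1267, 0.0755]
eef_rot: [-0.5, -0.5, -0.5, 0.5]
ft_force: [0.2, -1.1, -0.4]
opening: 0.0641
time: 23.9
tool_pos: [0.6326, 0.0007, 0.2349]
eef_rot: [-0.499, -0.5, -0.5, 0.501]
ft_force: [-0.8, 0.9, -0.3]
opening: 0.0654
tcp [0.6326 0.0007 0.2349] q [-0.04  0.02  1.52 -0.    1.61  1.53] t 23.9
jaw az -90.1 x axis [-0.0011  0.     -1.    ] y [ 1.    -0.002 -0.001]
xyz [-0.0052  0.0674  0.0006] twist [1.569e+00 9.000e-04 9.000e-04]
```

View pics/w10.png

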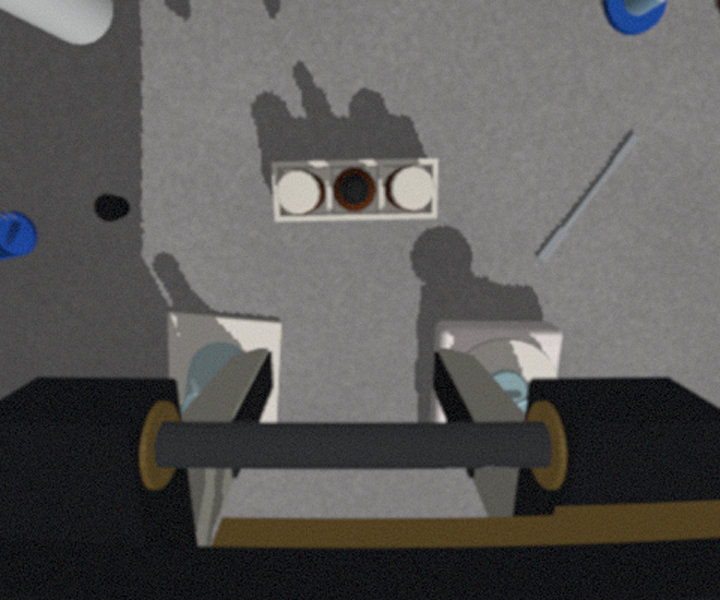

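Rack corners are at (273,161), (438,158), (437,217), (275,222). The dropper is in the middle, dark teat at (354,188), with jar caps at (299,192) and (412,188).

Run:
```python
from h import *
w=load("w10.pkl");f=lambda u,v,z:onz(w,(u/1.5+80,v/1.5),z)
c=np.array([f(*p,.042)[:2] for p in((273,160),(438,158),(437,217),(275,221))]);print("rack c",c.mean(0).round(4),"sizes",[np.hypot(*(c[i]-c[i-1])).round(4) for i in range(4)])
d=(c[0]-c[1]+c[3]-c[2]);yaw=-np.degrees(np.arctan2(d[0],d[1]));print("yaw",yaw)
g=cv2.cvtColor(w["color"],cv2.COLOR_RGB2GRAY)
m=np.zeros_like(g);m[105:150,295:340]=(g[105:150,295:340]<45)
for q in cv2.findContours(m,cv2.RETR_EXTERNAL,cv2.CHAIN_APPROX_NONE)[0]:
    if cv2.contourArea(q)>60:
        (x,y),r=cv2.minEnclosingCircle(q);print((x,y,r),cv2.contourArea(q),onz(w,(x,y),.082).round(4))
print("jars",f(299,192,.074).round(4),f(412,188,.074).round(4),"cap",f(354,188,.082).round(4))
goto([*f(354,188,.082)[:2],.2],yaw)
```

```text
rack c [ 0.7027 -0.0019] sizes [np.float64(0.0471), np.float64(0.1287), np.float64(0.0455), np.float64(0.1302)]
yaw 0.955336415360347
(315.58233642578125, 125.32808685302734, 13.421773910522461) 453.0 [0.7034 0.     0.082 ]
jars [0.7008 0.0392 0.074 ] [ 0.7035 -0.0422  0.074 ] cap [ 7.034e-01 -4.000e-04  8.200e-02]
tcp [0.6319 0.0018 0.2351] q [-0.04  0.02  1.52  0.    1.61  1.53] t 23.95
jaw az -90.05 x axis [-9.e-04  3.e-04 -1.e+00] y [ 1.    -0.001 -0.001]
xyz [0.0351 0.0715 0.0022] twist [1.5532e+00 5.0000e-04 1.0000e-03]
```

```bash
python3 -m handwheel '{"xyz":[[0,0.03,0.002],[0,0.071,0.002],[0,0.071,0.002],[0,0.071,0.002],[0.035,0.071,0.002],[0.035,0.071,0.002],[0.035,0.071,0.002],[0.035,0.071,0.002],[0.035,0.071,0.002],[0.035,0.071,0.002],[0.035,0.071,0.002],[0.035,0.071,0.002]],"twist":[[-0.14,0,0],[-0.28,0,0],[-0.42,0,0],[-0.56,0,0],[-0.7,0,0],[-0.84,0,0],[-0.98,0,0],[-1.12,0,0],[-1.26,0,0],[-1.4,0,0],[-1.54,0,0],[-1.596,0,0]]}' 0.35
python3 -m handwheel '{"xyz":[[0,0,0],[0,0,0]],"twist":[[0,0,0],[0,0,0]]}'
python3 - <<'E'
from h import *
goto([.7030,-.001,.061],1.4)
w=cam("wrist");dump(w,"w11.pkl")
cv2.imwrite("pics/w11.png",cv2.resize(w["color"][60:340,160:480][:,:,::-1],(640,560),interpolation=cv2.INTER_CUBIC))
print(proj(w,[.703,-.001,.108]),proj(w,[.703,-.001,.082]))
E
```

```text
time: 25.15
tool_pos: [0.7023, 0.0014, 0.2012]
eef_rot: [0.707, -0.011, 0.707, 0.011]
ft_force: [0.4, 0.4, -0.3]
opening: 0.0604
time: 25.35
tool_pos: [0.7026, 0.0007, 0.201]
eef_rot: [0.707, -0.008, 0.707, 0.008]
ft_force: [-0.4, -0.3, 0.5]
opening: 0.0604
tcp [7.026e-01 7.000e-04 2.010e-01] q [-0.04  0.18  1.4   0.    1.56 -0.06] t 25.35
jaw az 1.37 x axis [ 3.e-04  1.e-04 -1.e+00] y [-0.024  1.     0.   ]
xyz [ 0.14   -0.0017  0.0003] twist [-0.0005  0.0003 -0.0001]
[315.89076241 207.6651596 ] [315.79810169 200.73776684]
```

View pics/w11.png

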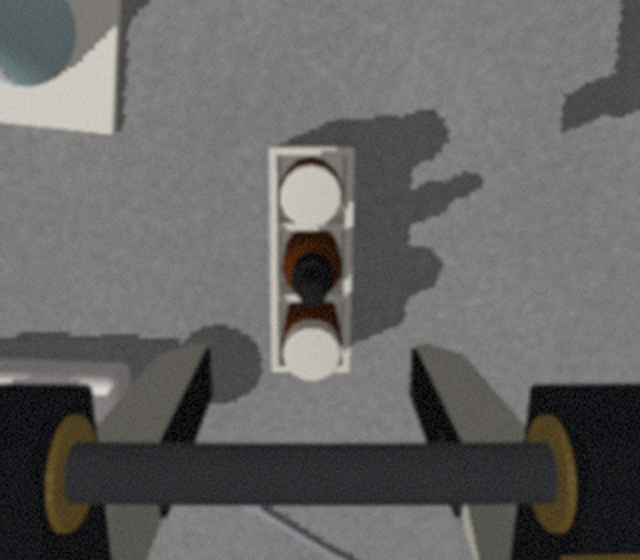

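Bottle cap is at about (312,273) and the teat tip at (314,290), centred between the fingers. I descend, grip the cap and lift straight up.

```bash
python3 -m handwheel '{"xyz":[[0.02,0,0],[0.05,0,0],[0.08,0,0],[0.11,0,0],[0.13,0,0],[0.138,0,0],[0.14,0,0],[0.14,0,0]],"twist":[[0,0,0],[0,0,0],[0,0,0],[0,0,0],[0,0,0],[0,0,0],[0,0,0],[0,0,0]]}'
python3 -m handwheel '{"xyz":[[0,0,0],[0,0,0],[0,0,0],[0,0,0],[0,0,0],[0,0,0],[0,0,0],[0,0,0],[0,0,0],[0,0,0]],"twist":[[0,0,0],[0,0,0],[0,0,0],[0,0,0],[0,0,0],[0,0,0],[0,0,0],[0,0,0],[0,0,0],[0,0,0]]}' 1 25
python3 -m handwheel '{"xyz":[[-0.005,0,0],[-0.015,0,0],[-0.03,0,0],[-0.05,0,0],[-0.07,0,0],[-0.09,0,0],[-0.1,0,0],[-0.1,0,0]],"twist":[[0,0,0],[0,0,0],[0,0,0],[0,0,0],[0,0,0],[0,0,0],[0,0,0],[0,0,0]]}'
python3 - <<'E'
from h import *
goto([.5327,-.0023,.14])
E
```

```text
time: 26.2
tool_pos: [0.7034, -0.0002, 0.0615]
eef_rot: [0.707, -0.009, 0.707, 0.009]
ft_force: [0.6, -0.8, -0.1]
opening: 0.0604
time: 27.2
tool_pos: [0.7031, -0.0003, 0.0606]
eef_rot: [0.707, -0.009, 0.707, 0.009]
ft_force: [-0.8, 0.3, 1.4]
opening: 0.0215
time: 28.0
tool_pos: [0.7037, -0.0003, 0.163]
eef_rot: [0.708, -0.009, 0.706, 0.009]
ft_force: [0.5, 0.1, -0.8]
opening: 0.0212
tcp [ 7.037e-01 -3.000e-04  1.630e-01] q [-0.04  0.19  1.44  0.    1.5  -0.06] t 28.0
jaw az 1.43 x axis [ 3.1e-03 -1.0e-04 -1.0e+00] y [-0.025  1.    -0.   ]
xyz [ 0.0225  0.0023 -0.1711] twist [0. 0. 0.]
```

```bash
python3 -m handwheel '{"xyz":[[0,0,-0.02],[0,0.001,-0.06],[0,0.001,-0.1],[0,0.002,-0.14],[0,0.002,-0.165],[0.01,0.002,-0.171],[0.04,0.002,-0.171],[0.07,0.002,-0.171],[0.09,0.002,-0.171],[0.098,0.002,-0.171],[0.1,0.002,-0.171],[0.1,0.002,-0.171]],"twist":[[0,0,0],[0,0,0],[0,0,0],[0,0,0],[0,0,0],[0,0,0],[0,0,0],[0,0,0],[0,0,0],[0,0,0],[0,0,0],[0,0,0]]}'
python3 - <<'E'
from h import *
goto([.5327,-.0023,.057])
E
```

```text
time: 29.2
tool_pos: [0.5325, -0.0026, 0.0609]
eef_rot: [0.707, -0.009, 0.707, 0.009]
ft_force: [-0.5, 0.5, -0.3]
opening: 0.0213
tcp [ 0.5325 -0.0026  0.0609] q [-0.05 -0.11  1.93  0.    1.32 -0.08] t 29.2
jaw az 1.44 x axis [ 3.e-04 -0.e+00 -1.e+00] y [-0.025  1.    -0.   ]
xyz [0.0039 0.0003 0.0002] twist [0. 0. 0.]
```

```bash
python3 -m handwheel '{"xyz":[[0.002,0,0],[0.0035,0,0],[0.0045,0,0],[0.0045,0,0],[0.0045,0,0]],"twist":[[0,0,0],[0,0,0],[0,0,0],[0,0,0],[0,0,0]]}'
python3 -m handwheel '{"xyz":[[0,0,0],[0,0,0],[0,0,0],[0,0,0],[0,0,0],[0,0,0]],"twist":[[0,0,0],[0,0,0],[0,0,0],[0,0,0],[0,0,0],[0,0,0]]}' 0.35
python3 -m handwheel '{"xyz":[[-0.02,0,0],[-0.06,0,0],[-0.1,0,0],[-0.14,0,0],[-0.18,0,0],[-0.22,0,-0.02],[-0.24,-0.02,-0.05],[-0.24,-0.05,-0.08],[-0.24,-0.07,-0.1],[-0.24,-0.07,-0.1],[-0.24,-0.07,-0.1]],"twist":[[0,0,0],[0,0,0],[0,0,0],[0,0,0],[0,0,0],[0,0,0],[0,0,0],[0,0,0],[0,0,0],[0,0,0],[0,0,0]]}'
python3 -m handwheel '{"xyz":[[0,0,0],[0,0,0],[0,0,0]],"twist":[[0.1,0,0],[0.1,0,0],[0.1,0,0]]}'
python3 - <<'E'
from h import *
w=cam("wrist");t=cam("top");s=cam("scene")
for c,n in((w,"wF.pkl"),(t,"tF.pkl"),(s,"sF.pkl")):dump(c,n)
goto([.45,0,.3],90)
a=cv2.resize(w["color"],(480,300),interpolation=cv2.INTER_AREA)
b=cv2.resize(s["color"][140:280,140:460],(800,350))[:, :];b=cv2.resize(b,(686,300))
d=cv2.resize(t["color"][120:280,240:480],(320,213));pad=np.zeros((300,320,3),np.uint8);pad[:213]=d
b2=np.zeros((300,800,3),np.uint8);b2[:,:686]=b
cv2.imwrite("pics/F.png",np.vstack([np.hstack([a,pad]),b2])[:,:,::-1])
E
```

```text
time: 29.7
tool_pos: [0.5323, -0.0026, 0.0566]
eef_rot: [0.707, -0.009, 0.707, 0.009]
ft_force: [-0.5, -1.2, 3.4]
opening: 0.0212
time: 30.3
tool_pos: [0.532, -0.0026, 0.056]
eef_rot: [0.707, -0.009, 0.707, 0.009]
ft_force: [-0.1, 0.0, -0.0]
opening: 0.0598
time: 31.4
tool_pos: [0.4338, -0.0753, 0.2963]
eef_rot: [0.707, -0.008, 0.707, 0.008]
ft_force: [-0.4, -0.4, -0.3]
opening: 0.0603
time: 31.7
tool_pos: [0.4342, -0.0746, 0.2958]
eef_rot: [0.706, 0.025, 0.707, -0.025]
ft_force: [-0.4, 0.1, 0.2]
opening: 0.0604
tcp [ 0.434  -0.0748  0.2959] q [-0.23 -0.41  1.79  0.    1.77 -0.16] t 31.85
jaw az -4.17 x axis [-4.e-04  1.e-04 -1.e+00] y [0.073 0.997 0.   ]
xyz [-0.0041  0.0758  0.0105] twist [ 1.4979e+00 -4.0000e-04  2.0000e-04]
```

View pics/F.png

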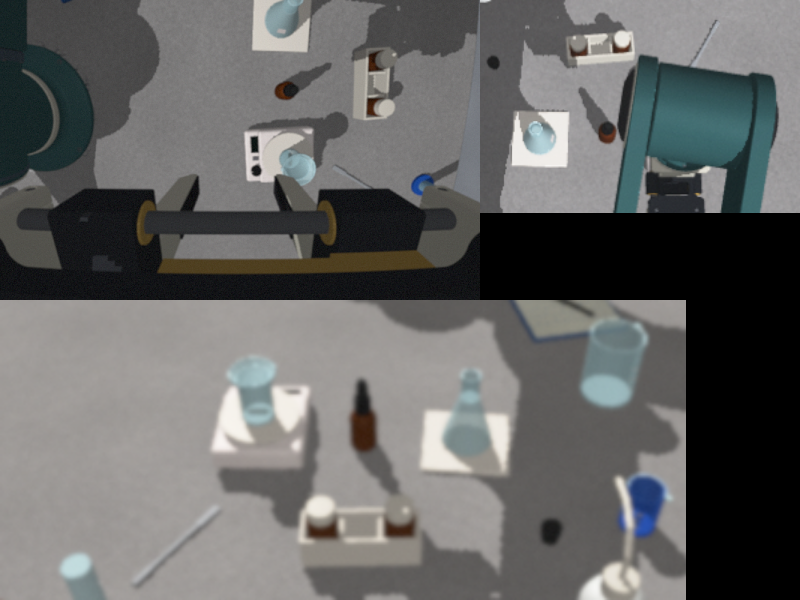

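The composite shows the beaker with watch glass upright on the plate, the dropper upright between stirrer and tile, the flask upright on the tile, and both jars still in the rack. One numeric check, then I hand in.

Run:
```python
from h import *
s=load("sF.pkl");w=load("wF.pkl")
g=lambda u,v,z:onz(s,(140+u*320/686,140+(v-300)*140/300),z).round(3)
print("flask base",g(467,437,.006),"tile corners mean",np.mean([g(*p,.006) for p in((425,410),(509,413),(508,473),(421,469))],0),"dropper foot (front edge -17mm)",g(363,449,0),"teat",g(363,381,.104))
hs=cv2.cvtColor(w["color"],cv2.COLOR_RGB2HSV);print("wrist: expected foot px, teat px",proj(w,[.5325,-.0025,0])*.75,proj(w,[.5325,-.0025,.104])*.75)
env.close_job()
```

```text
flask base [0.528 0.129 0.006] tile corners mean [0.534  0.1275 0.006 ] dropper foot (front edge -17mm) [ 0.543 -0.003  0.   ] teat [ 0.534 -0.     0.104]
wrist: expected foot px, teat px [282.30442701  90.8418043 ] [295.62702421  89.63301011]
the job is handed in; nothing more can be done
```

I set out the bench in the order asked and handed the job in at about 32 s of the 106 s allowed. Nothing was knocked over, and the wrist force readings printed after each move stayed under about 8 N.

| Item | Placed at (x, y) | Last check |
|---|---|---|
| Small beaker, on the stirrer plate | (0.532, -0.131) | upright, within about 2 mm of the plate centre as seen from the wrist |
| Watch glass, on the beaker | (0.5325, -0.131) | hollow side up; ring and dish centred to about 1–2 mm |
| Conical flask, on the tile | (0.532, 0.127) | upright; tile centre measured at (0.533, 0.126) |
| Dropper bottle, on the bench | (0.532, -0.003) | upright; computed half-way point is (0.533, -0.002) |

The final wrist, top and scene pictures show all four standing, both jars in the rack, and the large beaker in place. The gripper is clear of everything.

- **Plate position:** different views put its centre anywhere from x 0.529–0.533 and y -0.128 to -0.131, so the centring there carries about 2 mm of doubt.
- **Flask on the tile:** a rough hand-read pixel in the blurry scene view put the flask base about 6 mm from the tile centre. It disagrees with the wrist measurement and the arm's release position, which I trust more.

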